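Dock the tall reagent bottle under the neck fork

ROBOT

A 6-joint arm with a two-finger parallel gripper is mounted at the origin on a cart in front of the work surface, level with it; the furniture and walls round the work are solid. World frame = base frame: x ahead of the robot, y to its left, z up, the work surface at z = 0. Lengths are in mm, angles in degrees, forces in N, time in s.
With the tool pointing down it reaches from about 300 to 850 mm from the base axis. Payload 4.2 kg.
Tool frame: the origin (TCP) lies on the centre line of the jaws, within the pads' length; the fingertips stand 11 mm ahead of it and the grasp point (between the pads) lies 8 mm behind it; z points along the fingers, y is the direction in which the jaws open and shut (so a half turn about z gives the same grasp; the last joint's range is limited). The gripper opens to 91 mm and grips with 3 to 60 N. Pads are 32 mm wide; open, the fingers measure 118 mm over their backs; the gripper's body (76 mm by 178 mm) begins 60 mm behind the grasp point.
Start: joints at [67.724, 18.312, 89.639, -0, 72.044, -1.146], TCP at [207.288, 536.352, 224.976] pointing down, gripper open.
Joint ranges: [-177.97, 177.97], [-48.28, 115.42], [12.27, 149.76], [-77.06, 257.06], [2.81, 150.46], [-146.56, 146.56]. Speed limits (degrees/s): [147.25, 147.25, 180, 180, 180, 180].

INTERFACE

Orientations are given as [roll, pitch, yaw] about the fixed x, y, z axes, in that order (R = Rz(yaw) Ry(pitch) Rx(roll)).
In Python, from workcell import env, grab_frame gives the robot as it stands. The module is installed in compiled form; this text tells all that it offers.
- The arm moves only by the tool arm_command, never from a script. Its argument "series" is one flat list of numbers, 6 for each row, row after row: the shift along the world's x, y, z each as a share of 400 mm, from -1 to 1, then the turn, a rotation vector about the world's x, y, z each as a share of 45 degrees, from -1 to 1. A call has 1 to 20 rows; each row shifts and turns the commanded pose from where the row before left it; what a row does not reach is not made up. A row lasts 1/12 s, in which the tool goes at most 41.7 mm and 7.16 degrees, less where a joint would pass 70% of its speed; a pose out of reach is approached as far as the arm can. A call with a number of a shift or a turn outside -1 to 1 is refused whole. A call with a gripper value outside its range is refused whole. "hand" is the opening, from 0 (shut) to 1 (fully open), set as the call begins (left out, the last holds). The fingers move at their own pace and stop on an object; "newtons" is the grip in N (left out, the last holds). Time passes only in rows, so rows that do not move let the fingers close. It gives the time, the measured TCP pose, the force and the opening at its end, in the units of the state.
- env.state(): the state, without advancing time (a new reading comes with each control period).
- grab_frame(name): name is "side" or "top"; returns a dict with "frame" (384x512x3 uint8, red, green, blue), "intrinsics" (3x3 intrinsics, pixels), "k1" (the pictures are not rectified: a ray, as slopes to the right and down, at radius r is drawn at 1 + k1 r^2 times it, then the intrinsics apply), "R" (3x3) and "t" (3): a world point X has camera coordinates R X + t. Camera axes: x right, y down, z forward; pixel columns grow to the right and rows downward; lengths in mm; the calibration is good to about 2 mm. A picture is of the moment at which its call begins. There is no depth.
- env.job_done(): hands the job in, once; it reports no verdict.
The state is a dict: "time_s": time; "qpos": joint angles; "qvel": joint speeds; "effort": joint torques, N m; "ee_pos": TCP position; "ee_rot": TCP orientation; "force": force on the tool from outside, world axes, zero at the start; "torque": the same for the moment, N m; "gripper_width": finger opening in mm.
Only numpy, scipy, OpenCV 4.12 (cv2) and the standard library are available. Lean on these libraries where they do the work, as an engineer would, in place of code of your own. Each camera call takes 0.05 s, during which the arm holds its last target.

TASK

Put the tall reagent bottle into the metal bottle dock: slide it in upright through the open front, under the two prongs with its neck and cap in the slot between them, all the way to the back, and leave it standing there. Keep it upright and do not disturb the two short bottles.

Things in the scene. Friction and masses are not known exactly. Their poses are not given: they have to be found in the camera images.
- tall_bottle_center (a point): Tall white reagent bottle, black screw cap, 0.3 kg, 180 mm high, the tallest of three loose bottles standing in a row. Point on its axis 90 mm above its underside; z up. Body at most 70 mm across, shoulders end 130 mm up; above them the cap, 24 mm across, to 180 mm. Grip the cap from above; it grips like a square with sides along the bottle's x and y (at first within 0.2 rad of the world's).
- dock_seat (a point): Where the tall bottle's centre belongs, 90 mm above the worktop, in the fixed aluminium dock (145 mm high, 155 mm wide). x points level into the dock, y left, z up. The body meets the back stop near x = +6 mm. Below the fork, posts and rails leave a passage 96 mm wide, from x = -59 mm on. No floor plate: the bottle stands on the worktop.
- dock_mouth (a point): Middle of the slot's open end between the prong tips, at the top of the fork plate, 145 mm above the worktop; 79 mm before dock_seat, same axes. The flat U-shaped plate is 5 mm thick (underside at 140 mm, 10 mm over the bottle's shoulders); its slot is 44 mm wide, its closed end 110 mm behind this point. Only 3 mm screw heads rise above the plate. The worktop is clear for 120 mm before it.
- short_bottle_a_center (a point): Centre, half-way up (65 mm above its underside), of a loose short white reagent bottle with black cap, 60 mm across, 132 mm high; a bystander, to be left standing where it is.
- short_bottle_b_center (a point): Centre, half-way up (65 mm above its underside), of the other loose short white reagent bottle with black cap, 60 mm across, 130 mm high; a bystander, to be left standing where it is.

How it is judged (in metres and radians):
At the end, for the whole second after the job is handed in: The tall bottle stands on the worktop inside the dock, upright within 0.1 rad, its centre within 18 mm horizontally of the seat point and within 6 mm of its height; both short bottles are within 30 mm of where they started (horizontal distance between tall_bottle_center and dock_seat below 0.018 m and height (world z) of tall_bottle_center between 0.084 and 0.096 m and angle between tall_bottle_center's own z axis and vertical below 0.1 rad and distance of each of short_bottle_a_center, short_bottle_b_center from where it was at the start of the episode below 0.03 m); the robot touches nothing.
It fails at once if the tall bottle is tipped by more than 0.5 rad (angle between tall_bottle_center's own z axis and vertical above 0.5 rad).
It fails at once if a short bottle is knocked over (angle between any of short_bottle_a_center, short_bottle_b_center's own z axis and vertical above 0.5 rad).
It also fails if it takes over 45 s, if anything falls off the work surface, if the arm or the gripper's body presses on something with over 40 N, if the wrist force passes 120 N, or if a joint passes its speed limit or range.

## Working session

There is one attempt and no reset: what is moved stays moved. The work goes in short steps, Python scripts to look and compute and a tool call to move; the robot and the scene stay as the last step left them, time stands still between calls to the robot, and variables do not carry over. Pictures are saved under pics/ and viewed, and the job is handed in when it is done.

Besides the shell and the picture viewer there is one more tool, called after "Call:" by a JSON object that holds its "name" and its "arguments", one argument or row to a line. arm_command: Moves the arm, as the interface text tells. Shift numbers are shares of 400 mm and turn numbers shares of 45 degrees, none past 1 either way. Its arguments: {"type":"object","properties":{"series":{"type":"array"},"hand":{"type":"number"},"newtons":{"type":"number"}},"required":["series"]}

```bash
mkdir -p pics
python3 - <<'E'
from workcell import env, grab_frame
import cv2,pickle
s=env.state();print({k:s[k] for k in('time_s','ee_pos','ee_rot','force','gripper_width')})
for n in('side','top'):
    f=grab_frame(n);pickle.dump(f,open(n+'0.pkl','wb'))
    cv2.imwrite(f'pics/{n}0.png',cv2.resize(f['frame'][:,:,::-1],(800,600),interpolation=cv2.INTER_CUBIC))
    print(n,f['intrinsics'],f['k1'],f['R'],f['t'])
E
```

```text
{'time_s': 0.0, 'ee_pos': array([207.10642092, 535.88189998, 224.08902225]), 'ee_rot': array([-1.79895970e+02, -2.15209836e-04,  1.58870097e+02]), 'force': array([-0.05073367, -0.45469915,  1.13747913]), 'gripper_width': 91.38017992433936}
side [[368.82235153   0.         259.39109964]
 [  0.         368.82235153 192.09611565]
 [  0.           0.           1.        ]] -0.04085956697967763 [[ 0.51882199  0.85487098  0.00439877]
 [ 0.71123311 -0.42878176 -0.55704009]
 [-0.4743113   0.2921332  -0.83047395]] [-246.06654048 -282.79797183 1234.3905829 ]
top [[446.39820718   0.         253.26592403]
 [  0.         446.39820718 187.56979134]
 [  0.           0.           1.        ]] -0.12170672715011822 [[ 0.00352697 -0.99997622  0.00592639]
 [-0.99615588 -0.0040321  -0.08750545]
 [ 0.08752726 -0.00559498 -0.99614641]] [ -19.6778697   531.53310395 1073.43443672]
```

View pics/side0.png

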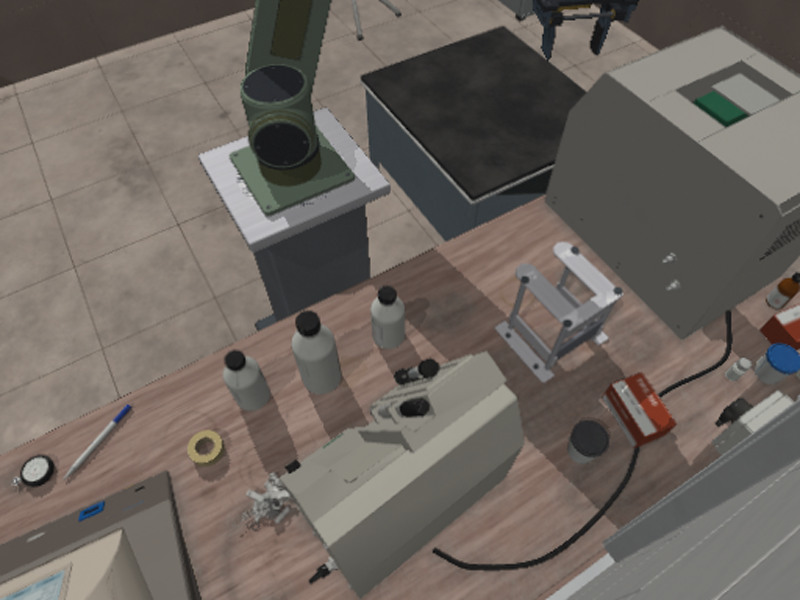

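View pics/top0.png

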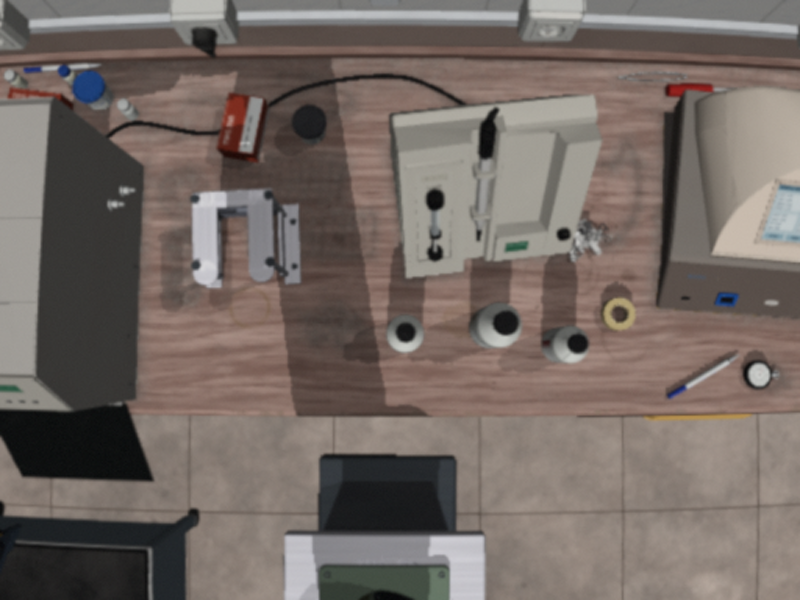

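The side view shows the tall bottle in the middle of the row, with its cap near (308,322) of the 800 px picture, and the dock fork at about (570,275). In the top view the cap is at (506,323), and the fork is at (232,235) with its slot opening downward, toward the robot. I'll enlarge both.

```bash
cat > h.py <<'E'
import numpy as np,cv2,pickle
from scipy.optimize import least_squares
def load(n): return pickle.load(open(n+'.pkl','rb'))
def proj(f,X):
    c=np.asarray(f['R'])@np.asarray(X,float)+f['t'];u=c[:2]/c[2];u=u*(1+f['k1']*(u@u))
    K=f['intrinsics'];return np.array([K[0,0]*u[0]+K[0,2],K[1,1]*u[1]+K[1,2]])
def onz(f,p,z):  # pixel + height -> x,y
    return least_squares(lambda q:proj(f,[q[0],q[1],z])-p,[400,100]).x
def tri(fs,ps):
    r=least_squares(lambda X:np.concatenate([proj(f,X)-p for f,p in zip(fs,ps)]),[400,100,100]);return r.x,r.fun
def crop(f,name,x0,y0,w,h,s):
    im=cv2.resize(f['frame'][y0:y0+h,x0:x0+w,::-1],None,fx=s,fy=s,interpolation=cv2.INTER_CUBIC)
    for i in range(0,w,10):
        cv2.line(im,(i*s,0),(i*s,6),(0,0,255),1)
        if i%20==0: cv2.putText(im,str(x0+i),(i*s,16),0,.35,(0,0,255),1)
    for i in range(0,h,10):
        cv2.line(im,(0,i*s),(6,i*s),(0,0,255),1)
        if i%20==0: cv2.putText(im,str(y0+i),(8,i*s+4),0,.35,(0,0,255),1)
    cv2.imwrite('pics/'+name,im)
E
python3 - <<'E'
from h import *
t=load('top0');s=load('side0')
crop(t,'c1.png',110,110,100,80,8)
crop(t,'c2.png',240,185,150,60,5)
crop(s,'c3.png',310,145,100,100,6)
crop(s,'c4.png',135,170,135,100,5)
E
```

```text
(no output)
```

View pics/c1.png

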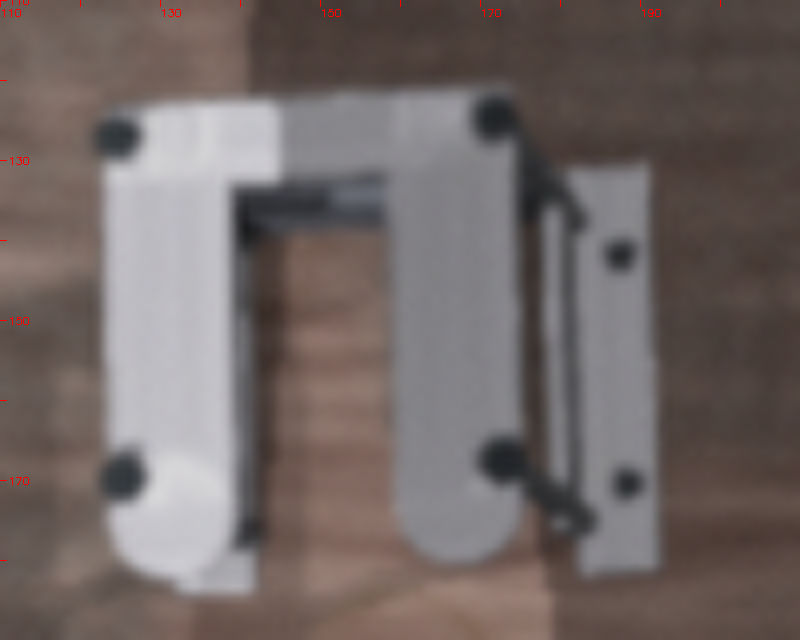

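View pics/c2.png

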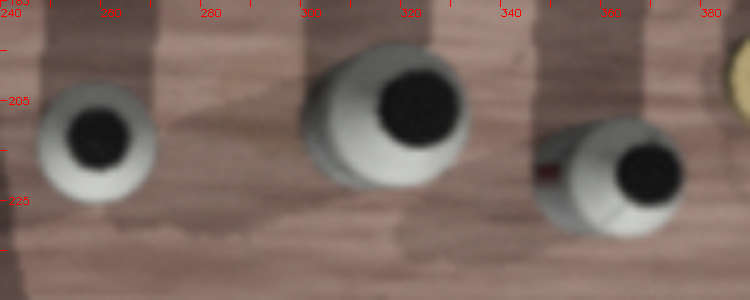

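View pics/c3.png

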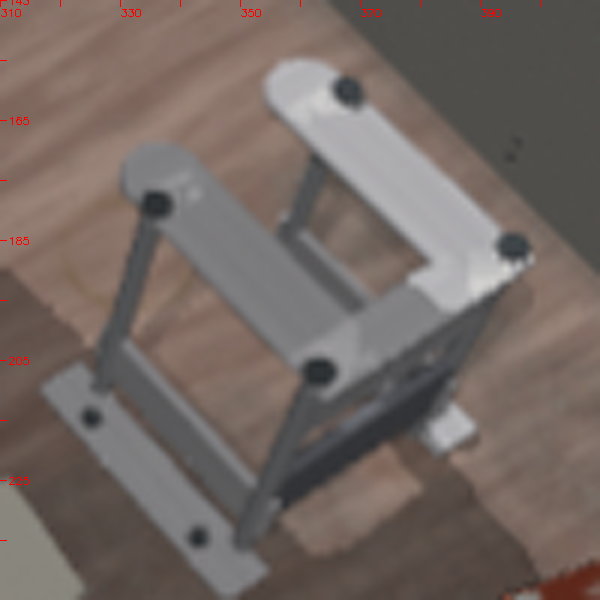

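View pics/c4.png

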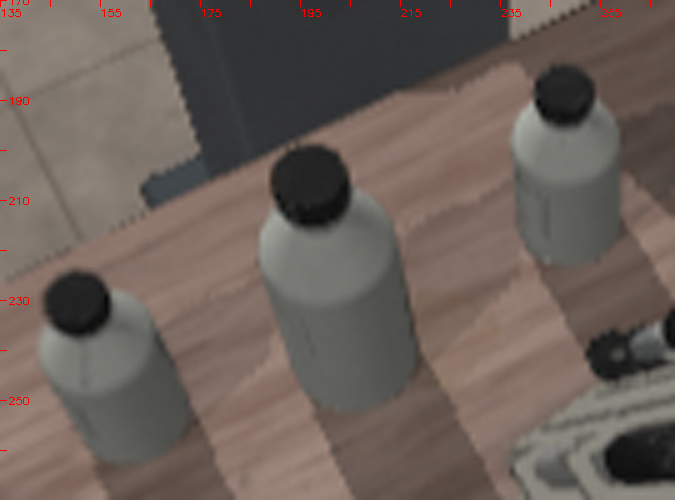

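Run:
```python
from h import *
t=load('top0');s=load('side0')
np.set_printoptions(precision=1,suppress=True)
T=lambda x,y:np.array([110+x/8,110+y/8])
S=lambda x,y:np.array([310+x/6,145+y/6])
print('top slot edges z145')
for n,p in dict(Lin_back=(232,190),Lin_front=(238,490),Rin_back=(387,190),Rin_front=(393,490),Lout_b=(104,190),Lout_f=(107,490),Rout_b=(519,190),Rout_f=(523,490),back=(310,178),tipL=(175,580),tipR=(460,563)).items(): print(n,onz(t,T(*p),145))
print('screws tri')
for n,p,q in [('LF',(122,477),(348,91)),('LB',(118,137),(513,246)),('RF',(504,460),(156,203)),('RB',(495,117),(320,371))]:
    print(n,*tri([t,s],[T(*p),S(*q)]),onz(t,T(*p),147),onz(s,S(*q),147))
print('cap')
p=[240+420/5,185+107/5];q=[135+310/5,170+172/5]
print(tri([t,s],[p,q]),onz(t,p,180),onz(s,q,180))
for n,p,z in [('a',(98,138),130),('b',(651,174),130)]: print(n,onz(t,[240+p[0]/5,185+p[1]/5],z))
print('box base',onz(t,[92,100],0),onz(t,[86,256],0),onz(t,[92,100],200))
```

```text
top slot edges z145
Lin_back [640.1 237.8]
Lin_front [556.  233.5]
Rin_back [640.  194.2]
Rin_front [556.1 190.3]
Lout_b [640.3 274.1]
Lout_f [556.  270.3]
Rout_b [640.  157.2]
Rout_f [556.2 154.3]
back [643.5 215.9]
tipL [531.  250.4]
tipR [536.  171.3]
screws tri
LF [559.8 266.3 146.3] [-0.2 -0.2 -0.3  0. ] [559.3 265.6] [560.5 266.6]
LB [655.4 270.7 146.9] [-0.2 -0.2 -0.3  0. ] [654.9 270.1] [655.8 271.4]
RF [564.7 160.  147.6] [-0.3 -0.2 -0.4  0. ] [564.2 159.3] [564.8 161.3]
RB [660.6 164.8 147.9] [-0.4 -0.3 -0.5  0. ] [660.2 164.1] [660.8 166.4]
cap
(array([ 478.9, -164.8,  182.1]), array([-0.3, -0.2, -0.4,  0. ])) [ 478.6 -165.9] [ 478.  -163.7]
a [466.8 -31.2]
b [ 451.2 -277.7]
box base [760.9 403.1] [358.7 403.5] [702.6 328.8]
```

```bash
cat >> h.py <<'E'
def ring(im,f,cx,cy,z,r,x0,y0,s,col):
    pts=np.array([(proj(f,[cx+r*np.cos(a),cy+r*np.sin(a),z])-[x0,y0]+.5)*s for a in np.linspace(0,2*np.pi,60)])
    cv2.polylines(im,[np.round(pts).astype(int)],True,col,1)
E
python3 - <<'E'
from h import *
t=load('top0');s=load('side0')
out=[]
for f,x0,y0 in((t,290,180),(s,175,190)):
    im=cv2.resize(f['frame'][y0:y0+70,x0:x0+65,::-1],None,fx=6,fy=6,interpolation=cv2.INTER_CUBIC)
    c=(479,-165)
    ring(im,f,*c,180,12,x0,y0,6,(0,0,255));ring(im,f,*c,180,15,x0,y0,6,(0,255,255));ring(im,f,*c,0,35,x0,y0,6,(0,255,0));ring(im,f,*c,100,35,x0,y0,6,(255,0,0))
    out.append(im)
cv2.imwrite('pics/o1.png',np.hstack(out))
E
```

```text
(no output)
```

View pics/o1.png

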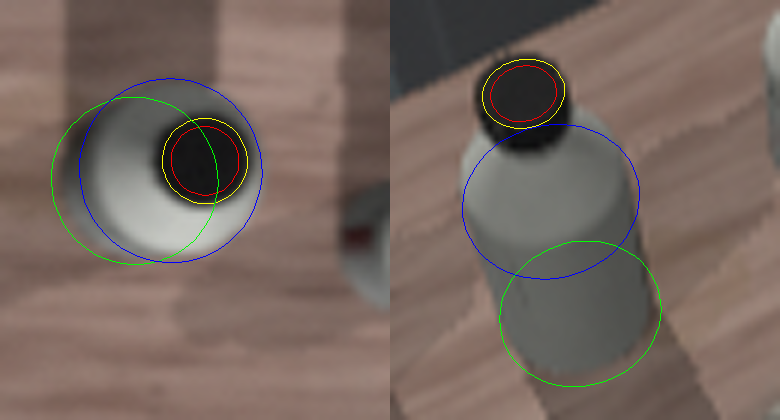

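The measurements agree with the sizes given:
- **Slot:** 43.6 mm wide, with the dock yawed 2.7°.
- **Seat:** about (612.8, 215).
- **Tall bottle axis:** about (479, -165).

I'll approach above the bottle and turn the jaws to lie along y.

Call:
{"name": "arm_command", "arguments": {
  "series": [0, -0.04, 0.02, 0, 0, 0.078, 0, -0.075, 0.02, 0, 0, 0.078, 0, -0.075, 0, 0, 0, 0.078, 0, -0.075, 0, 0, 0, 0.078, 0, -0.075, 0, 0, 0, 0.078, 0, -0.075, 0, 0, 0, 0.08, 0.0375, -0.0725, 0, 0, 0, 0, 0.0375, -0.0725, 0, 0, 0, 0, 0.0375, -0.0725, 0, 0, 0, 0, 0.0375, -0.0725, 0, 0, 0, 0, 0.0375, -0.0725, 0, 0, 0, 0, 0.0375, -0.0725, 0, 0, 0, 0, 0.0375, -0.0725, 0, 0, 0, 0, 0.0375, -0.0725, 0, 0, 0, 0, 0.0375, -0.0725, 0, 0, 0, 0, 0.0375, -0.0725, 0, 0, 0, 0, 0.0375, -0.0725, 0, 0, 0, 0, 0.0375, -0.0725, 0, 0, 0, 0],
  "hand": 1,
  "newtons": 30
}}

```text
time_s: 1.6
ee_pos: [387.4, 20.7, 240.8]
ee_rot: [180.0, -0.0, 180.0]
force: [0.1, 0.3, -0.8]
gripper_width: 91.2
```

Call:
{"name": "arm_command", "arguments": {
  "series": [0.0375, -0.0725, 0, 0, 0, 0, 0.0375, -0.0725, 0, 0, 0, 0, 0.0375, -0.0725, 0, 0, 0, 0, 0.03, -0.0725, 0, 0, 0, 0, 0.03, -0.06, 0, 0, 0, 0, 0.03, -0.06, 0, 0, 0, 0, 0.02, -0.04, 0, 0, 0, 0, 0.006, -0.016, 0, 0, 0, 0, 0, 0, 0, 0, 0, 0, 0, 0, 0, 0, 0, 0, 0, 0, 0, 0, 0, 0]
}}

```text
time_s: 2.52
ee_pos: [478.0, -163.0, 240.9]
ee_rot: [180.0, -0.0, -179.9]
force: [-0.1, 0.3, 0.3]
gripper_width: 91.3
```

Run:
```python
from h import *
from workcell import env,grab_frame
for n in('top','side'): pickle.dump(grab_frame(n),open(n+'1.pkl','wb'))
t=load('top1');s=load('side1');print(env.state()['ee_pos'])
a=t['frame'][130:260,230:400,::-1];b=s['frame'][110:280,110:270,::-1]
cv2.imwrite('pics/t1.png',cv2.resize(a,None,fx=4,fy=4,interpolation=2));cv2.imwrite('pics/s1.png',cv2.resize(b,None,fx=3,fy=3,interpolation=2))
```

```text
[ 478.20636356 -162.96944868  241.14001897]
```

View pics/t1.png

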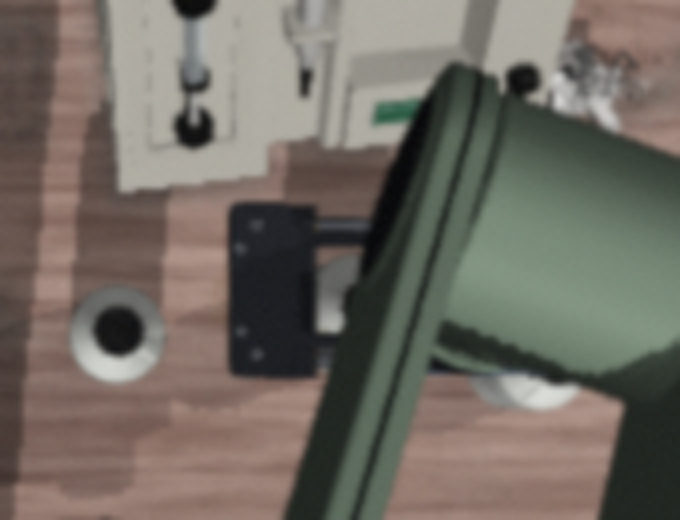

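View pics/s1.png

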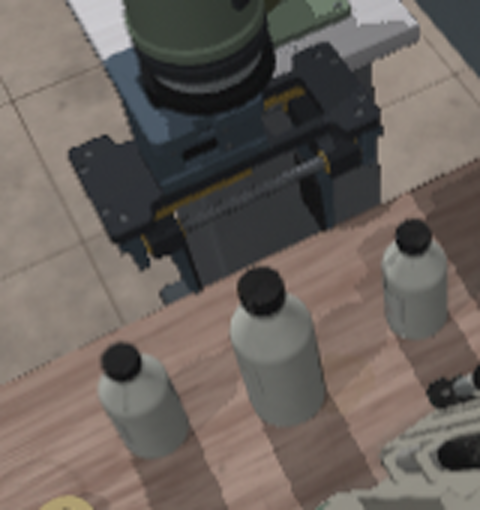

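Run:
```python
from h import *
s=load('side1');t=load('top1')
for X in [(478,-163,230),(478,-163-50,230),(478,-163+50,230),(479,-165,180)]: print(X,(proj(s,X)-[110,110])*3,(proj(t,X)-[230,130])*4)
```

```text
(478, -163, 230) [252.17623192 244.77048147] [386.65262973 302.29190649]
(478, -213, 230) [186.04923295 276.1122083 ] [485.77132958 302.48103119]
(478, -113, 230) [316.01490135 214.5457388 ] [286.78856321 302.04512898]
(479, -165, 180) [260.03803496 285.01013094] [374.3303082  304.90797584]
```

The gripper shows where the calibration predicts, centred over the cap, at about (262,290) in the side crop. I'll go down to TCP z 164, which keeps the tips at 153 (above the 148 screw heads), and then close.

Call:
{"name": "arm_command", "arguments": {
  "series": [0.0025, -0.005, -0.03, 0, 0, 0, 0, 0, -0.035, 0, 0, 0, 0, 0, -0.035, 0, 0, 0, 0, 0, -0.03, 0, 0, 0, 0, 0, -0.025, 0, 0, 0, 0, 0, -0.02, 0, 0, 0, 0, 0, -0.0125, 0, 0, 0, 0, 0, -0.005, 0, 0, 0, 0, 0, 0, 0, 0, 0, 0, 0, 0, 0, 0, 0]
}}

```text
time_s: 3.45
ee_pos: [480.0, -166.1, 164.4]
ee_rot: [-180.0, 0.0, -180.0]
force: [0.4, 0.7, -0.6]
gripper_width: 91.4
```

Call:
{"name": "arm_command", "arguments": {
  "series": [0, 0, 0, 0, 0, 0, 0, 0, 0, 0, 0, 0, 0, 0, 0, 0, 0, 0, 0, 0, 0, 0, 0, 0, 0, 0, 0, 0, 0, 0, 0, 0, 0, 0, 0, 0, 0, 0, 0, 0, 0, 0, 0, 0, 0, 0, 0, 0, 0, 0, 0, 0, 0, 0, 0, 0, 0, 0, 0, 0],
  "hand": 0,
  "newtons": 30
}}

```text
time_s: 4.28
ee_pos: [479.7, -166.1, 164.0]
ee_rot: [180.0, -0.0, -180.0]
force: [0.4, -0.7, 0.3]
gripper_width: 27.3
```

Call:
{"name": "arm_command", "arguments": {
  "series": [0, 0, 0, 0, 0, 0, 0, 0, 0, 0, 0, 0, 0, 0, 0, 0, 0, 0, 0, 0, 0, 0, 0, 0, 0, 0, 0, 0, 0, 0, 0, 0, 0, 0, 0, 0]
}}

```text
time_s: 4.78
ee_pos: [479.7, -166.1, 164.0]
ee_rot: [180.0, 0.0, -180.0]
force: [-0.1, 0.9, 0.5]
gripper_width: 25.8
```

Run:
```python
from h import *
from workcell import env,grab_frame
pickle.dump(grab_frame('side'),open('side2.pkl','wb'))
s=load('side2');st=env.state();print(st['ee_pos'],st['gripper_width'],st['force'],st['torque'])
b=s['frame'][110:280,110:270,::-1]
cv2.imwrite('pics/s2.png',cv2.resize(b,None,fx=4,fy=3.5,interpolation=2))
```

```text
[ 479.73768657 -166.07698161  163.97144598] 25.78579692977 [ 0.52138601  0.25263631 -0.44952788] [-0.01153647  0.0298497  -0.00822825]
```

View pics/s2.png

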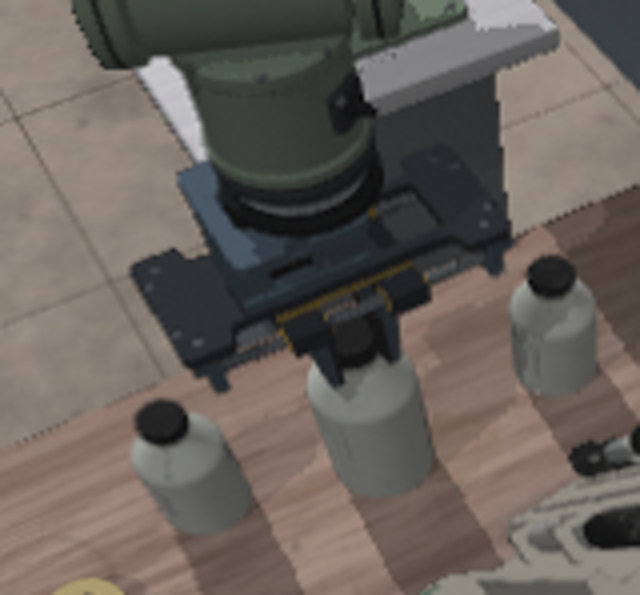

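The cap is held between the pads with the bottle upright, and nothing else is touched. Next is the lift.

Call:
{"name": "arm_command", "arguments": {
  "series": [0, 0, 0.01, 0, 0, 0, 0, 0, 0.015, 0, 0, 0, 0, 0, 0.025, 0, 0, 0, 0, 0, 0.035, 0, 0, 0, 0, 0, 0.04, 0, 0, 0, 0, 0, 0.045, 0, 0, 0, 0, 0, 0.045, 0, 0, 0, 0, 0, 0.045, 0, 0, 0, 0, 0, 0.045, 0, 0, 0, 0, 0, 0.04, 0, 0, 0, 0, 0, 0.035, 0, 0, 0, 0, 0, 0.025, 0, 0, 0, 0, 0, 0.01, 0, 0, 0, 0, 0, 0, 0, 0, 0, 0, 0, 0, 0, 0, 0, 0, 0, 0, 0, 0, 0],
  "newtons": 45
}}

```text
time_s: 6.17
ee_pos: [479.2, -165.9, 329.0]
ee_rot: [180.0, -0.1, -180.0]
force: [-0.6, -0.0, -3.0]
gripper_width: 25.2
```

Run:
```python
from h import *
from workcell import env,grab_frame
pickle.dump(grab_frame('side'),open('side3.pkl','wb'))
s=load('side3');st=env.state();print(st['ee_pos'],st['gripper_width'],st['force'],st['torque'])
b=s['frame'][60:280,90:290,::-1]
cv2.imwrite('pics/s3.png',cv2.resize(b,None,fx=2.7,fy=2.7,interpolation=2))
```

```text
[ 479.22643233 -165.90761881  328.93894246] 25.400569598874064 [-0.86862486  0.3747791  -2.67222356] [ 0.06481321 -0.0133943  -0.06009699]
```

View pics/s3.png

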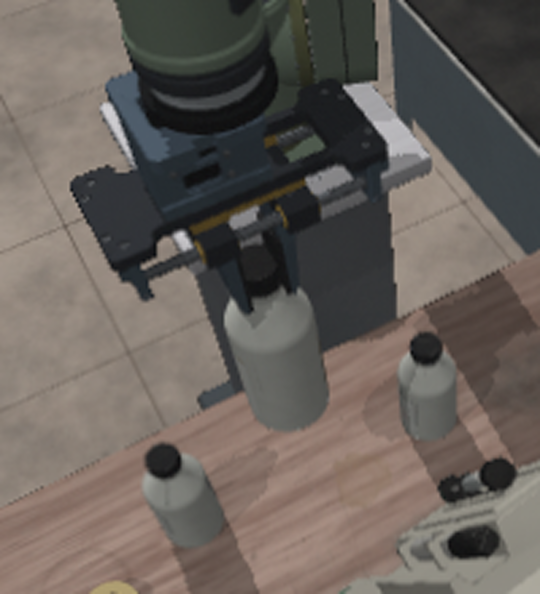

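Call:
{"name": "arm_command", "arguments": {
  "series": [0, 0.015, 0, 0, 0, 0, 0, 0.03, 0, 0, 0, 0, 0, 0.045, 0, 0, 0, 0, -0.005, 0.055, 0, 0, 0, 0.004, -0.005, 0.055, 0, 0, 0, 0.004, -0.005, 0.055, 0, 0, 0, 0.004, -0.005, 0.055, 0, 0, 0, 0.004, -0.005, 0.055, 0, 0, 0, 0.004, -0.005, 0.055, 0, 0, 0, 0.004, -0.005, 0.055, 0, 0, 0, 0.004, -0.005, 0.055, 0, 0, 0, 0.004, -0.005, 0.055, 0, 0, 0, 0.004, -0.005, 0.055, 0, 0, 0, 0.004, -0.005, 0.055, 0, 0, 0, 0.004, -0.005, 0.055, 0, 0, 0, 0.004, -0.005, 0.055, 0, 0, 0, 0.004, -0.005, 0.055, 0, 0, 0, 0.004, 0, 0.04, 0, 0, 0, 0.004, 0, 0.0225, 0, 0, 0, 0, 0, 0.01, 0, 0, 0, 0]
}}

```text
time_s: 7.88
ee_pos: [451.0, 208.6, 329.7]
ee_rot: [180.0, -0.0, -177.2]
force: [0.5, -0.2, -2.5]
gripper_width: 25.4
```

Call:
{"name": "arm_command", "arguments": {
  "series": [0, 0, 0, 0, 0, 0, 0, 0, 0, 0, 0, 0, 0, 0, -0.015, 0, 0, 0, 0, 0, -0.03, 0, 0, 0, 0, 0, -0.045, 0, 0, 0, 0, 0, -0.05, 0, 0, 0, 0, 0, -0.05, 0, 0, 0, 0, 0, -0.05, 0, 0, 0, 0, 0, -0.05, 0, 0, 0, 0, 0, -0.04, 0, 0, 0, 0, 0, -0.03, 0, 0, 0, 0, 0, -0.02, 0, 0, 0, 0, 0, -0.01, 0, 0, 0, 0, 0, 0, 0, 0, 0, 0, 0, 0, 0, 0, 0]
}}

```text
time_s: 9.13
ee_pos: [452.1, 206.8, 174.4]
ee_rot: [180.0, 0.0, -177.3]
force: [0.7, 0.0, -2.1]
gripper_width: 25.4
```

Run:
```python
from h import *
from workcell import env,grab_frame
for n in('top','side'): pickle.dump(grab_frame(n),open(n+'4.pkl','wb'))
s=load('side4');t=load('top4');st=env.state();print(st['ee_pos'],st['ee_rot'],st['gripper_width'],st['force'],st['torque'])
a=t['frame'][100:260,90:290,::-1];b=s['frame'][90:290,210:410,::-1]
cv2.imwrite('pics/s4.png',cv2.resize(b,None,fx=3,fy=3,interpolation=2))
cv2.imwrite('pics/t4.png',cv2.resize(a,None,fx=3,fy=3,interpolation=2))
```

```text
[452.29785386 207.06736536 174.83088367] [ 1.79959564e+02  1.01672181e-01 -1.77292738e+02] 25.310485052559756 [-0.2378384   0.09498998 -2.70164929] [0.04330042 0.00398274 0.00373935]
```

View pics/s4.png

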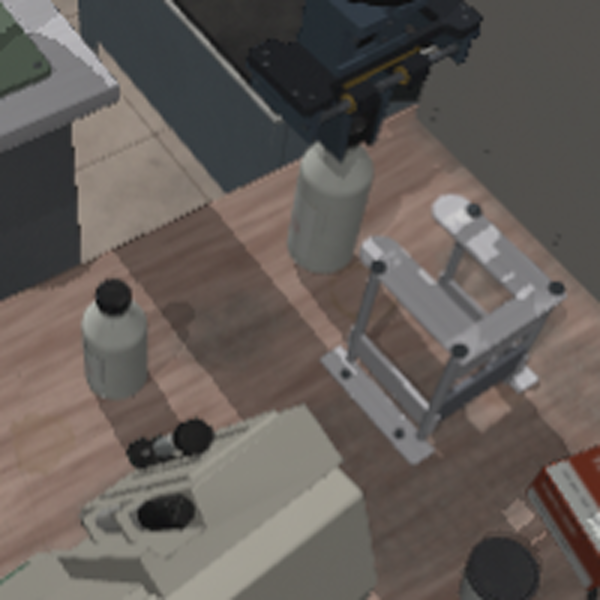

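View pics/t4.png

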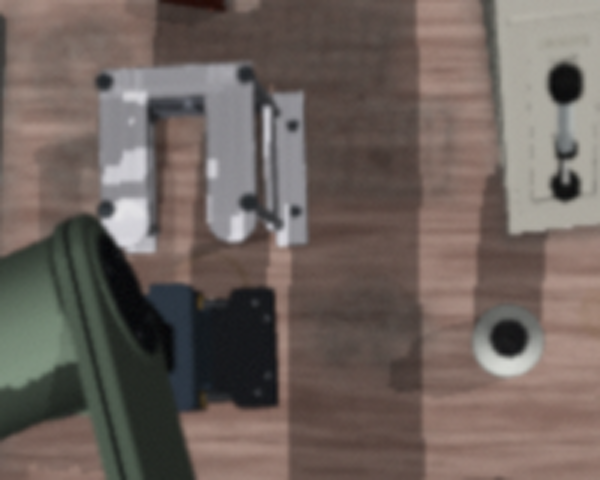

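Run:
```python
from h import *
s=load('side0');t=load('top0')
k=512/800
for a,b in [((38,405),(608,72)),((40,408),(600,77)),((52,100),(790,205)),((135,408),(548,197)),((143,165),(685,335))]:
    print(tri([t,s],[np.array(a)*k,np.array(b)*k]))
f=load('top4')['frame'];cv2.imwrite('pics/t4f.png',cv2.resize(f[:,:,::-1],(800,600)))
print(-s['R'].T@s['t'])
```

```text
(array([378.06491236, 416.34089569, 310.71478625]), array([-4.66860752, -3.59502636, -7.69003267,  0.8932156 ]))
(array([371.57293469, 417.48422531, 297.90213929]), array([-3.2251634 , -2.46677228, -5.30918232,  0.606021  ]))
(array([738.52466924, 399.99394206, 341.92213831]), array([-2.77502377, -2.93037995, -3.83443819,  0.61857352]))
(array([350.225882  , 405.70738916,   6.45692768]), array([-2.24254057, -1.59566736, -3.4604597 ,  0.30397591]))
(array([740.55863471, 396.07445088,  25.25193059]), array([-0.69379248, -0.62467998, -0.92919652,  0.10885895]))
[ 914.28541725 -271.50993388  868.6818048 ]
```

View pics/t4f.png

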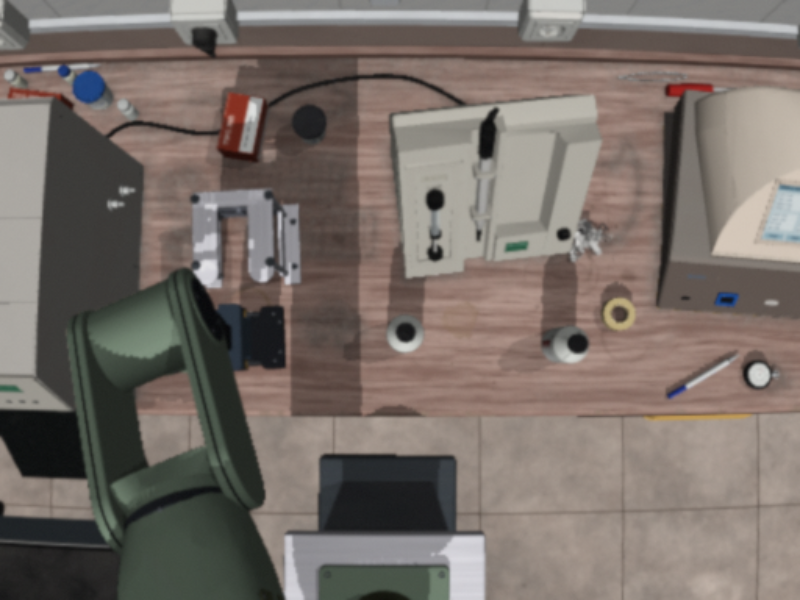

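Run:
```python
from h import *
t=load('top4')
from workcell import env
print(env.state()['qpos'])
k=512/800
a=np.arctan2(207,452.3);u=np.array([np.cos(a),np.sin(a)]);v=np.array([-u[1],u[0]])
for p in [(70,320),(85,430),(120,545),(185,272),(255,500)]:
  for z in (300,400,500):
    q=onz(t,np.array(p)*k,z);print(p,z,q,'radial',u@q,'lat',v@q)
```

```text
[ 2.32727806e+01  1.35961477e+01  1.04083425e+02  2.42337015e-03
  6.22110303e+01 -6.94356448e+01]
(70, 320) 300 [473.25809573 374.94428488] radial 586.3646384189169 lat 143.98941887927472
(70, 320) 400 [468.64326326 327.57817549] radial 562.4570146090005 lat 102.84005046792676
(70, 320) 500 [464.0284308  280.21206611] radial 538.5493907990842 lat 61.690682056578716
(85, 430) 300 [342.63199015 352.19607724] radial 458.1201537024009 lat 177.66452169642577
(85, 430) 400 [354.02670043 307.61798945] radial 449.9301810561772 lat 132.3879308181197
(85, 430) 500 [365.42141071 263.03990166] radial 441.74020840972634 lat 87.11133993959201
(120, 545) 300 [207.9333672  307.80372392] radial 317.16534773989326 lat 193.35345833459158
(120, 545) 400 [235.83674819 268.66636542] radial 326.25080393368904 lat 146.1540305099424
(120, 545) 500 [263.74012917 229.52900691] radial 335.33626012757037 lat 98.95460268515009
(185, 272) 300 [531.43999007 234.53320457] radial 580.837245151285 lat -7.898211378963773
(185, 272) 400 [519.69438141 204.37588498] radial 557.6070589671306 lat -30.43222339698064
(185, 272) 500 [507.94877274 174.21856539] radial 534.3768727828921 lat -52.96623541498489
(255, 500) 300 [265.38034467 146.48862813] radial 302.27050565458944 lat 22.763719403258253
(255, 500) 400 [286.24302091 127.12205672] radial 313.18147452156336 lat -3.528220553106381
(255, 500) 500 [307.10569715 107.7554853 ] radial 324.09244338853784 lat -29.820160509471116
```

The bottle hangs upright about 10 mm up, in front of the slot. In the top view the gripper is at about (255,345) of the crop and the slot is at about (180,170). The instrument face is at y≈400, well clear of the arm. I'll lower to about 4 mm, go in half-way and look again.

Call:
{"name": "arm_command", "arguments": {
  "series": [0, 0, -0.008, 0, 0, 0, 0, 0.001, -0.008, 0, 0, 0, 0, 0, 0, 0, 0, 0, 0.015, 0.0007, 0, 0, 0, 0, 0.025, 0.0012, 0, 0, 0, 0, 0.03, 0.0014, 0, 0, 0, 0, 0.03, 0.0014, 0, 0, 0, 0, 0.03, 0.0014, 0, 0, 0, 0, 0.03, 0.0014, 0, 0, 0, 0, 0.025, 0.0012, 0, 0, 0, 0, 0.015, 0.0007, 0, 0, 0, 0, 0, 0, 0, 0, 0, 0, 0, 0, 0, 0, 0, 0]
}}

```text
time_s: 10.32
ee_pos: [531.7, 211.0, 167.2]
ee_rot: [-180.0, -0.1, -177.3]
force: [-0.2, 0.1, -2.9]
gripper_width: 25.6
```

Run:
```python
from h import *
from workcell import env,grab_frame
for n in('top','side'): pickle.dump(grab_frame(n),open(n+'5.pkl','wb'))
s=load('side5');t=load('top5');st=env.state();print(st['ee_pos'],st['ee_rot'],st['gripper_width'],st['force'],st['torque'])
a=t['frame'][100:220,90:240,::-1];b=s['frame'][120:260,290:430,::-1]
cv2.imwrite('pics/s5.png',cv2.resize(b,None,fx=4,fy=4,interpolation=2))
cv2.imwrite('pics/t5.png',cv2.resize(a,None,fx=4,fy=4,interpolation=2))
```

```text
[531.12087997 211.00728213 167.43272937] [-1.79992844e+02 -5.51100728e-02 -1.77276014e+02] 25.177695940793562 [-0.54469175  0.22155634 -2.11898238] [ 0.06324557 -0.05920953 -0.00558197]
```

View pics/s5.png

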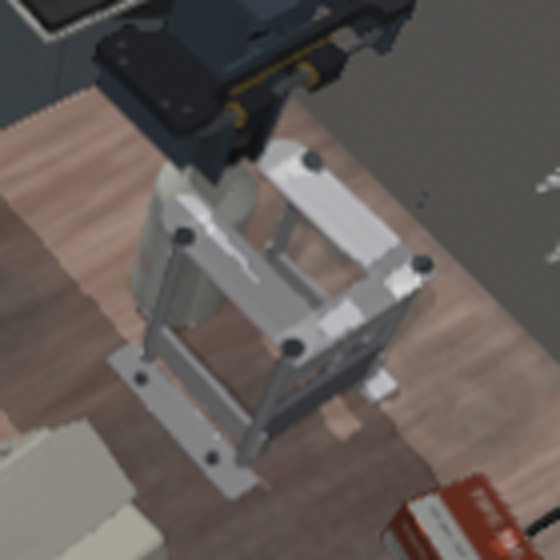

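View pics/t5.png

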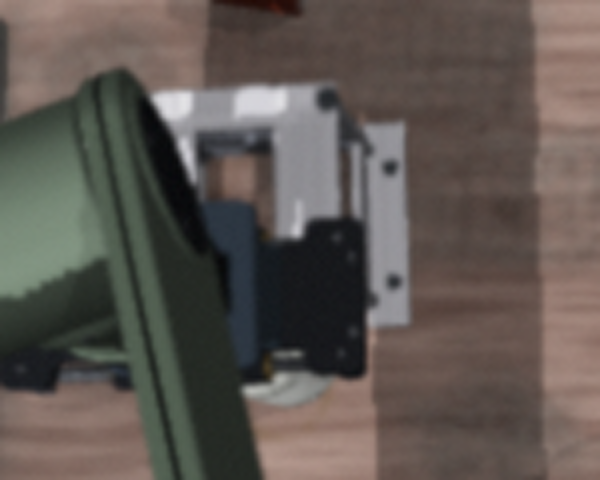

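The neck is entering between the prongs, with the shoulder under the right prong tip at about (190,195) in the side crop, and there is no contact force. I'll continue to the seat.

Call:
{"name": "arm_command", "arguments": {
  "series": [0.01, 0.0005, 0, 0, 0, 0, 0.02, 0.001, 0, 0, 0, 0, 0.025, 0.0012, 0, 0, 0, 0, 0.025, 0.0012, 0, 0, 0, 0, 0.025, 0.0012, 0, 0, 0, 0, 0.025, 0.0012, 0, 0, 0, 0, 0.025, 0.0012, 0, 0, 0, 0, 0.02, 0.001, 0, 0, 0, 0, 0.015, 0.0007, 0, 0, 0, 0, 0.01, 0.0005, 0, 0, 0, 0, 0.004, 0, 0, 0, 0, 0, 0, 0, 0, 0, 0, 0, 0, 0, 0, 0, 0, 0]
}}

```text
time_s: 11.5
ee_pos: [612.9, 214.9, 167.5]
ee_rot: [-180.0, -0.0, -177.3]
force: [-0.4, -0.3, -2.6]
gripper_width: 25.8
```

Run:
```python
from h import *
from workcell import env,grab_frame
for n in('top','side'): pickle.dump(grab_frame(n),open(n+'6.pkl','wb'))
s=load('side6');t=load('top6');st=env.state();print(st['ee_pos'],st['ee_rot'],st['gripper_width'],st['force'],st['torque'])
b=s['frame'][120:260,290:430,::-1]
cv2.imwrite('pics/s6.png',cv2.resize(b,None,fx=4,fy=4,interpolation=2))
```

```text
[612.84099265 214.97500703 167.66261717] [ 1.79998548e+02 -2.08836647e-02 -1.77269678e+02] 25.78830435135909 [ 0.31128564  0.9313475  -3.49120881] [ 0.00857062 -0.0221794   0.0037327 ]
```

View pics/s6.png

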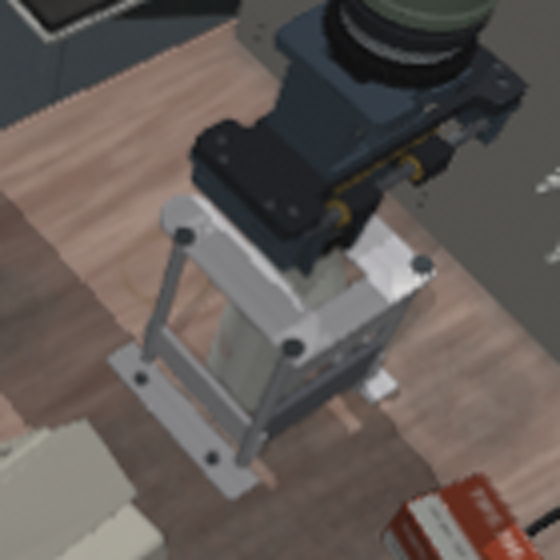

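Call:
{"name": "arm_command", "arguments": {
  "series": [0, 0, -0.0025, 0, 0, 0, 0, 0, -0.0025, 0, 0, 0, 0, 0, -0.0025, 0, 0, 0, 0, 0, -0.0015, 0, 0, 0, 0, 0, 0, 0, 0, 0, 0, 0, 0, 0, 0, 0, 0, 0, 0, 0, 0, 0]
}}

```text
time_s: 12.18
ee_pos: [613.3, 215.0, 164.0]
ee_rot: [180.0, 0.0, -177.3]
force: [-0.2, -0.1, -1.6]
gripper_width: 25.7
```

Call:
{"name": "arm_command", "arguments": {
  "series": [0, 0, -0.001, 0, 0, 0, 0, 0, -0.001, 0, 0, 0, 0, 0, 0, 0, 0, 0, 0, 0, 0, 0, 0, 0]
}}

```text
time_s: 12.52
ee_pos: [613.5, 215.1, 164.0]
ee_rot: [180.0, 0.1, -177.3]
force: [-0.3, 0.4, 4.1]
gripper_width: 25.6
```

The wrist force went from -2.6 N to +4.1 N, so the bottle rests on the worktop. I'll open the fingers (tips 5 mm above the screw heads) and rise straight up.

Call:
{"name": "arm_command", "arguments": {
  "series": [0, 0, 0, 0, 0, 0, 0, 0, 0, 0, 0, 0, 0, 0, 0, 0, 0, 0, 0, 0, 0, 0, 0, 0, 0, 0, 0, 0, 0, 0, 0, 0, 0, 0, 0, 0, 0, 0, 0, 0, 0, 0, 0, 0, 0, 0, 0, 0, 0, 0, 0, 0, 0, 0],
  "hand": 0.7
}}

```text
time_s: 13.27
ee_pos: [613.3, 215.0, 163.2]
ee_rot: [180.0, 0.0, -177.3]
force: [0.3, -0.3, -0.8]
gripper_width: 64.2
```

Call:
{"name": "arm_command", "arguments": {
  "series": [0, 0, 0.01, 0, 0, 0, 0, 0, 0.015, 0, 0, 0, 0, 0, 0.025, 0, 0, 0, 0, 0, 0.03, 0, 0, 0, 0, 0, 0.03, 0, 0, 0, 0, 0, 0.03, 0, 0, 0, 0, 0, 0.03, 0, 0, 0, 0, 0, 0.03, 0, 0, 0, -0.05, 0, 0.03, 0, 0, 0, -0.07, 0, 0.03, 0, 0, 0, -0.07, 0, 0, 0, 0, 0, -0.07, 0, 0, 0, 0, 0, -0.07, 0, 0, 0, 0, 0, -0.07, 0, 0, 0, 0, 0, -0.07, 0, 0, 0, 0, 0, -0.05, 0, 0, 0, 0, 0, 0, 0, 0, 0, 0, 0]
}}

```text
time_s: 14.68
ee_pos: [402.0, 214.7, 268.8]
ee_rot: [179.9, 0.0, -177.2]
force: [-0.3, -0.6, -0.8]
gripper_width: 63.8
```

Run:
```python
from h import *
from workcell import env,grab_frame
for n in('top','side'): pickle.dump(grab_frame(n),open(n+'7.pkl','wb'))
s=load('side7');t=load('top7');st=env.state();print(st['time_s'],st['ee_pos'],st['gripper_width'],st['force'])
crop(t,'t7.png',110,105,100,80,7);crop(s,'s7.png',310,145,100,100,6)
cv2.imwrite('pics/t7f.png',cv2.resize(t['frame'][:,:,::-1],(800,600)))
```

```text
14.7833 [405.59955448 215.23175764 268.59345686] 63.668790588262176 [ 0.08051828  0.0342146  -0.77279066]
```

View pics/s7.png

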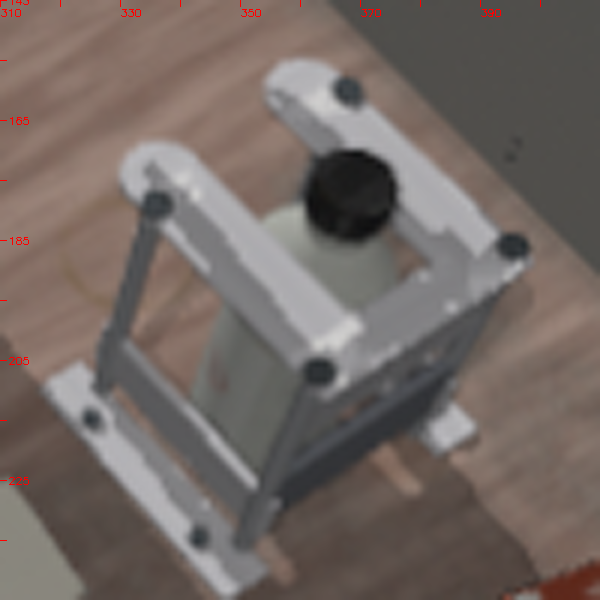

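View pics/t7.png

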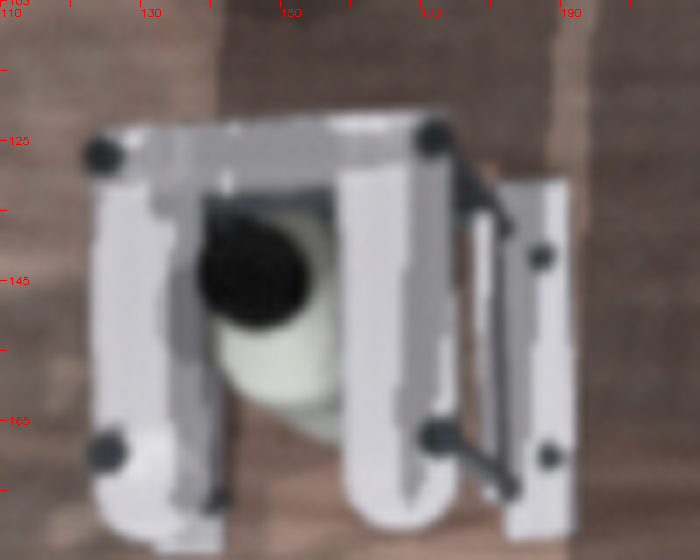

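View pics/t7f.png

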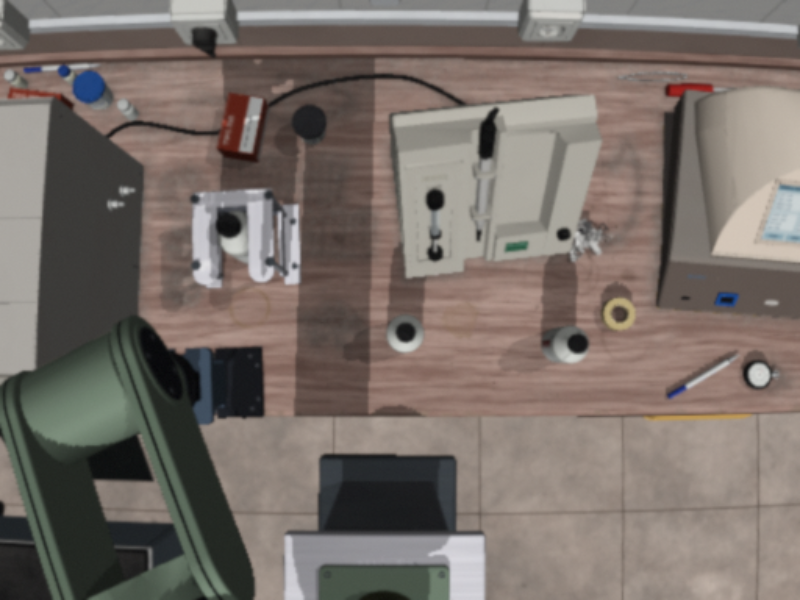

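The bottle stands in the dock, with its cap in the slot at about (146,144) px in the top view. Both short bottles are where they were. A numeric check before handing in:

Run:
```python
from h import *
t=load('top7');s=load('side7')
p=[110+256/7,105+270/7];q=[310+349/6,145+186/6]
print(tri([t,s],[p,q]),onz(t,p,180),onz(s,q,180))
for im in ('top0','top7'):
    f=load(im)['frame'].astype(int)
    for x0,y0 in((246,202),(360,210)):
        g=f[y0:y0+25,x0:x0+25].sum(2)<130;yy,xx=np.nonzero(g);print(im,x0+xx.mean(),y0+yy.mean())
c=(613,215);out=[]
for f,x0,y0 in((t,110,105),(s,310,145)):
    im=cv2.resize(f['frame'][y0:y0+80,x0:x0+90,::-1],None,fx=4,fy=4,interpolation=2)
    for z,r,col in((180,16,(0,255,255)),(0,33,(0,255,0)),(110,33,(255,0,0))): ring(im,f,*c,z,r,x0,y0,4,col)
    out.append(im)
cv2.imwrite('pics/o7.png',np.hstack(out))
```

```text
(array([611.96965851, 212.45733324, 177.61427313]), array([-0.10711963, -0.08239986, -0.14375919,  0.01329111])) [611.34210808 211.65034416] [613.15773346 211.10153421]
top0 259.0927835051546 212.02061855670104
top0 369.44761904761907 219.1142857142857
top7 259.1684210526316 212.09473684210525
top7 369.40776699029124 219.14563106796118
```

View pics/o7.png

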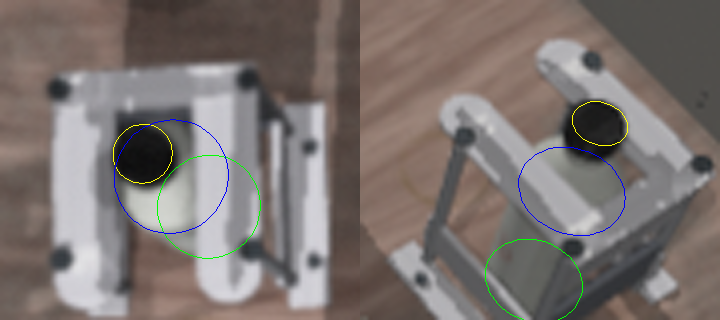

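The cap measures at about (612, 213), within 3 mm of the seat. The bottle is upright, the short bottles moved less than 0.1 px, and the arm is clear. Handing in.

```bash
python3 -c "
from workcell import env
print(env.state()['time_s'],env.state()['qvel']);print(env.job_done())"
```

```text
14.7833 [-0.74892251  1.87481127 -1.23963261 -0.07756532 -0.46704603 -0.03662505]
the job is handed in; nothing more can be done
None
```

The tall bottle is standing in the dock and the job is handed in at 14.8 s; no verdict is reported. I gripped the cap from above, carried the bottle over the short bottle, and slid it in about 4 mm off the worktop. I lowered it until the force showed contact, let go and backed the arm clear.

**Last checks before handing in:**
- **Position:** the cap measures at about (612, 212.5) mm against my seat estimate of (612.8, 215.2), so about 3 mm off. I stopped at the seat point and did not press the bottle on to the back stop, about 6 mm further in.
- **Upright:** it looks upright in both pictures; I did not measure the tilt as a number.
- **Short bottles:** both moved less than 0.1 px in the top view.
- **Arm:** it is about 200 mm in front of the seat and about 105 mm higher. The forces read close to zero.

**What disagreed:**
- **Cap size:** it looks about 31 mm across in the pictures and gripped at 25–26 mm, against the 24 mm given.
- **Cap height:** it triangulated to 177.6 mm instead of 180 mm, which is about the calibration error.
- **Residual motion:** the joints still read up to about 2 degrees/s when I handed in.

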